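# Weigh a capped culture flask on the precision balance

## Task

Weigh the capped conical flask: hold it lightly by its cap, set it down gently and upright in the middle of the balance pan through the open top of the glass draught shield, let go, then slide the shield's top door fully shut. The flask is thin plastic and the pan is delicate: do not squeeze hard, do not press or drop anything on the pan, do not knock the glass, and leave the other things on the bench where they stand.

Things in the scene. Friction and masses are not known exactly. Their poses are not given: they have to be found in the camera images.
- balance: Laboratory precision balance standing on the bench, fixed: white housing 351 x 206 mm, 62 mm high at the pan, its low key-and-display console towards the robot. Origin at bench level on the pan's vertical axis; x points from the console to the back (away from the robot), z up. The housing reaches from x = -247 to +103 mm and y = +-103 mm.
- shield: Glass draught shield fixed on the balance: four upright glass panes (3 mm) between grey corner posts, open at the top. Same origin and axes as the balance. Inside it is clear from -90 to +90 mm in x and y; outside it measures 200 x 204 mm. Panes and frame end 195 mm above the bench, the two door rails (y = +-92 to +-102 mm, x = -100 to +190 mm) 201 mm above it. Knocks above 15 N break the glass.
- pan: Round steel weighing pan, 120 mm across, inside the shield. Origin at the centre of its top face, 75 mm above the bench; z up. It rides on an overload spring: it sinks about 1 mm for each 1.5 N, 5 mm at most, and then it is hard. A force above 10 N on the pan, even a brief one, spoils the weighing cell; so does a flask dropped from more than 5 mm above it.
- door (a joint): Top door of the shield, a clear pane 192 x 180 x 4 mm that slides level between the rails, its top face 199 mm above the bench. 0 = fully shut (covers the whole opening), grows in metres as it slides to the back (balance +x), 0.17 = fully open. It starts 0.15 to 0.17 open. Light friction, about 1 N; it stays where it is left.
- door_handle (a point): Centre of the door's handle, an upright black bar across the door's front edge: 12 mm thick (balance x), 70 mm long (balance y), standing 22 mm above the pane, its top 221 mm above the bench. When shut it is 86 mm in front of the pan's axis (balance x = -86 mm).
- flask: The only conical flask: thin clear plastic, standing on the bench, base 70 mm across, tapering to a neck 34 mm across, with a white ribbed screw cap 40 mm across from 88 to 114 mm above its base. Closed, empty, about 70 to 130 g. Origin at the centre of its underside, z up. The cap cracks if the fingers bear on the flask with more than 100 N (both pads added), so grip with 20 to 30 N.
- bottle: Bystander: straight-sided clear media bottle with a broad blue screw cap, 70 mm across, 142 mm tall. Origin at the centre of its underside.
- dishes: Bystander: stack of three petri dishes, 90 mm across, 47 mm high. Origin at the centre of its underside.
- weight: Bystander: steel calibration weight with a knob, 38 mm across, 70 mm tall, 500 g. Origin at the centre of its underside.
Things that resemble listed ones, but are neither listed nor needed, are in the scene too. Leave any green look-alike of the flask alone.

How it is judged:
On the way, in this order (a step that is already met when the one before it is completed fails the run):
1. the flask stands upright in the middle of the pan, released, the door still open (horizontal distance between flask and pan below 0.02 m and contact force between flask and pan above 0.2 N and angle between flask's own z axis and vertical below 0.08 rad and contact force between the fingers and flask below 0.1 N and value of joint door above 0.1 m), for 0.2 s.
2. the top door is fully shut (value of joint door below 0.006 m), for 0.2 s.
At the end, for the whole second after the job is handed in: The flask stands upright (within 4.5 degrees) and at rest on the pan, its axis within 20 mm of the pan's centre, and the shield's top door is shut to within 6 mm (horizontal distance between flask and pan below 0.02 m and contact force between flask and pan above 0.2 N and angle between flask's own z axis and vertical below 0.08 rad and linear speed of flask below 0.02 m/s and value of joint door below 0.006 m); the robot touches nothing.
It fails at once if the pan is overloaded: more than 10 N on it (contact force between pan and anything else above 10 N).
It fails at once if the flask is squeezed: the fingers bear on it with more than 100 N, both pads added (contact force between the fingers and flask above 100 N).
It fails at once if the glass shield is knocked with more than 15 N (contact force between shield and anything else above 15 N).
It fails at once if the flask is dropped (free of the fingers, it moves faster than 0.3 m/s: a fall of more than about 5 mm) or tipped more than 35 degrees ((contact force between the fingers and flask below 0.1 N and linear speed of flask above 0.3 m/s) or angle between flask's own z axis and vertical above 0.61 rad).
It fails at once if a bystander is moved more than 20 mm (distance of any of bottle, dishes, weight from where it was at the start of the episode above 0.02 m).
It also fails if it takes over 64 s, if anything falls off the work surface, if the arm or the gripper's body presses on something with over 40 N, if the wrist force passes 120 N, or if a joint passes its speed limit or range.

## Robot

A 7-joint arm with a two-finger parallel gripper is mounted at the origin on the work surface. World frame = base frame: x ahead of the robot, y to its left, z up, the work surface at z = 0. Lengths are in m, angles in rad, forces in N, time in s.
With the tool pointing down it reaches from about 0.4 to 0.875 m from the base axis. Payload 19.3 kg.
Tool frame: the origin (TCP) lies at the very end of the fingers, on their centre line; the grasp point (between the pads) lies 19 mm behind it; z points along the fingers, y is the line along which they close (so a half turn about z gives the same grasp; the last joint's range is limited). The gripper opens to 85 mm and grips with 20 to 120 N. Pads are 22 mm wide; open, the fingers measure 114 mm over their backs; the gripper's body (76 mm by 85 mm) begins 54 mm behind the grasp point. The pads swing forward as they close: fully open they stand 13 mm farther back than shut.
Start: joints at [-1.393, 0.521, -0.036, 1.599, 0.021, 1.021, -0.113], TCP at [0.153, 0.606, 0.231] pointing down, gripper open.
Joint ranges: [-2.91, 2.91], [-0.3, 2.13], [-1.5, 1.42], [0.17, 2.43], [-1.26, 4.41], [0.16, 1.93], [-2.52, 2.52]. Speed limits (rad/s): [1.89, 1.89, 2.39, 2.39, 3.01, 3.01, 3.01].

## Interface

Orientations are given as [roll, pitch, yaw] about the fixed x, y, z axes, in that order (R = Rz(yaw) Ry(pitch) Rx(roll)).
In Python, from workcell import monitor, optics, workorder gives the robot as it stands.
- The arm moves only by the tool apply_moves, never from a script. Its arguments are lists of equal length, an entry for each row: "linear": the shift along the tool's x, y, z each as a share of 0.1 m, from -1 to 1, a list of three; "delta_rot": the turn, a rotation vector about the tool's x, y, z each as a share of 120 degrees, from -1 to 1, a list of three. A call has exactly 5 rows; each row is the pose to reach, as a shift and turn from the pose commanded when the call began, along the tool's axes at that moment; what a row does not reach only later rows make up. A row lasts 1/12 s, in which the tool goes at most 41.7 mm and 7.16 degrees, less where a joint would pass 70% of its speed; a pose out of reach is approached as far as the arm can. A call with a number of a shift or a turn outside -1 to 1 is refused whole. A call with a gripper value outside its range is refused whole. "gripper" is the opening, from -1 (shut) to 1 (fully open), set as the call begins (left out, the last holds). The fingers move at their own pace and stop on an object; "force" is the grip in N (left out, the last holds). Time passes only in rows, so rows that repeat a pose let the fingers close, or fill a call up. It gives the time, the measured TCP pose, the force, the opening and the grip force at its end, in the units of the state.
- monitor.observe(): the state, without advancing time (a new reading comes with each control period).
- optics.grab_frame(name): name is "scene" or "top"; returns (picture, depth): 420x560x3 uint8, red, green, blue; 420x560 float32, m along the optical axis (not along the pixel's ray), 0 where there is no reading.
- optics.camera_info(name): a dict with "fx", "fy", "cx", "cy" (pixels), "rvec" (rotation vector, rad) and "tvec" (3), from world to camera coordinates, as OpenCV has them. Camera axes: x right, y down, z forward; pixel columns grow to the right and rows downward; lengths in m; the calibration is good to about 2 mm. A picture is of the moment at which its call begins. camera_info takes no time and is no camera call.
- workorder.job_done(): hands the job in; it is judged then, once.
The state is a dict: "clock": time; "qpos": joint angles; "qd": joint speeds; "joint_efforts": joint torques, N m; "position": TCP position; "tool_rot": TCP orientation; "force": force on the tool from outside, world axes, zero at the start; "moment": the same for the moment, N m; "grip_width": finger opening in m; "finger_force": force on a finger pad.
Only numpy, scipy, OpenCV 4.12 (cv2) and the standard library are available. Lean on these libraries where they do the work, as an engineer would, in place of code of your own. Each camera call takes 0.05 s, during which the arm holds its last target. There are 200 camera calls.

## Working session

There is one attempt and no reset: what is moved stays moved. The work goes in short steps, Python scripts to look and compute and a tool call to move; the robot and the scene stay as the last step left them, time stands still between calls to the robot, and variables do not carry over. Pictures are saved under pics/ and viewed, at most 10 in all, crops included, and the job is handed in when it is done.

Besides the shell and the picture viewer there is one more tool, called after "Request:" as name(argument=value, ...) on one line, values as JSON. apply_moves: Moves the arm, as the interface text tells. Its arguments: {"type":"object","properties":{"linear":{"type":"array"},"delta_rot":{"type":"array"},"gripper":{"type":"number"},"force":{"type":"number"}},"required":["linear","delta_rot"]}

```bash
mkdir -p pics; cat > h.py <<'E'
import numpy as np, cv2
from workcell import monitor, optics, workorder
from scipy.spatial.transform import Rotation as R
def cloud(name):
    im,d=optics.grab_frame(name); c=optics.camera_info(name)
    v,u=np.mgrid[:420,:560]
    p=np.stack([(u-c['cx'])/c['fx']*d,(v-c['cy'])/c['fy']*d,d],-1)
    M=cv2.Rodrigues(np.array(c['rvec'],float))[0]
    w=(p-np.array(c['tvec']).ravel())@M
    w[d==0]=np.nan
    return im,w
def save(n,im): cv2.imwrite('pics/'+n,im[...,::-1])
E
python3 - <<'E'
from h import *
for n in('scene','top'):
    im,w=cloud(n); save(n+'0.png',im); np.savez(n+'0.npz',im=im,w=w)
    c=optics.camera_info(n); print(c)
print(monitor.observe())
E
```

```text
{'fx': 522.007405729803, 'fy': 522.007405729803, 'cx': 270.6491875201461, 'cy': 217.93850735234395, 'rvec': array([ 2.50632376,  0.20768851, -0.08909094]), 'tvec': array([-0.49061016,  0.03400348,  1.41011986])}
{'fx': 409.8090739884694, 'fy': 409.8090739884694, 'cx': 271.79070514877264, 'cy': 214.17557345244632, 'rvec': array([ 2.13177348, -2.13956078,  0.23731924]), 'tvec': array([-0.00917767,  0.52689216,  1.03556826])}
{'clock': 0.1, 'qpos': array([-1.39317781,  0.52193281, -0.03631802,  1.59993536,  0.02117191,
        1.02111184, -0.11278457]), 'qd': array([ 0.00080322,  0.00049005, -0.00061832, -0.00155708, -0.00050773,
       -0.00157194,  0.00045267]), 'joint_efforts': array([ 5.17507215e-03, -9.28498721e+01,  1.98479779e+00, -3.70534515e+01,
        1.81964238e-02,  5.38008302e-03,  7.00039323e-05]), 'position': array([0.15326331, 0.60560914, 0.23080245]), 'tool_rot': array([-3.14059036e+00,  5.11331561e-05,  2.89375548e+00]), 'force': array([-0.11583005, -0.84304842,  0.19476887]), 'moment': array([-0.07344279,  0.0095461 , -0.00506466]), 'finger_force': 0.0, 'grip_width': 0.0852454142615394}
```

View pics/scene0.png

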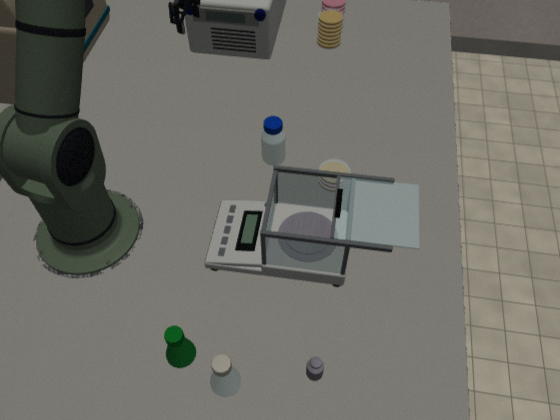

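View pics/top0.png

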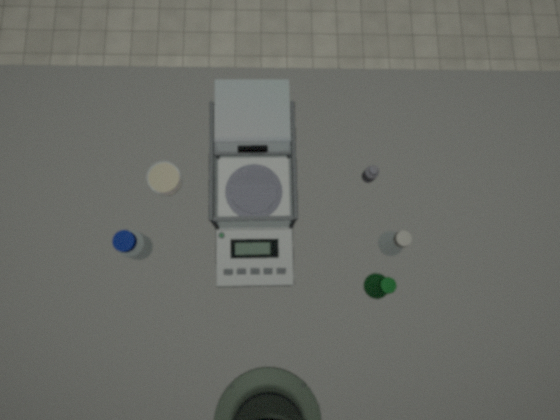

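Scene view: the candidates are the clear flask with a white cap (scene 222,365; top 402,239) and the green look-alike (scene 175,335; top 388,285). The white-capped one fits the description. The balance pan is at top (254,190), the door handle at top (252,148) and the weight at top (371,173). Next I'll measure these and check an enlarged crop.

```bash
python3 - <<'E'
from h import *
T=np.load('top0.npz'); S=np.load('scene0.npz')
im,w=T['im'],T['w']
crop=cv2.resize(im[210:310,340:440],(600,600),interpolation=cv2.INTER_CUBIC); save('crop.png',crop)
def st(n,m,w):
    p=w[m]; p=p[~np.isnan(p).any(1)]
    if len(p): print(n,len(p),'med',np.median(p,0).round(4),'mid',((np.percentile(p,2,axis=0)+np.percentile(p,98,axis=0))/2).round(4),'ext',np.ptp(p,axis=0).round(4))
def box(u0,u1,v0,v1):
    m=np.zeros((420,560),bool); m[v0:v1,u0:u1]=1; return m
for nm,D,b in(('top',T,(380,420,222,260)),('scene',S,(205,245,345,400))):
    w=D['w'];z=w[...,2]; B=box(*b)
    st(nm+' cap',B&(z>.105)&(z<.125),w)
    st(nm+' flaskall',B&(z>.02),w)
w=T['w'];z=w[...,2]
st('handle t',box(225,280,135,160)&(z>.212),w)
st('handle s',box(325,350,180,225)&(S['w'][...,2]>.207),S['w'])
st('pan z',box(222,288,160,220)&(abs(z-.075)<.008),w)
st('weight',box(355,385,160,190)&(z>.03),w)
st('green',box(360,400,270,300)&(z>.02),w)
# pan colour ellipse
c=optics.camera_info('top')
hsv=cv2.cvtColor(im,cv2.COLOR_RGB2HSV); print(im[190,254],im[215,225],im[190,222])
g=im[...,2].astype(int); 
M=(box(218,292,160,220)&(g<int(im[190,254][2])+25)).astype('uint8')
n,l,s,cc=cv2.connectedComponentsWithStats(M); k=l[190,254]; print('pan px',s[k],cc[k],w[190,254])
Mx=cv2.Rodrigues(c['rvec'])[0]
def ray(u,v,h):
    d=Mx.T@np.array([(u-c['cx'])/c['fx'],(v-c['cy'])/c['fy'],1]); o=-Mx.T@c['tvec']; return o+d*(h-o[2])/d[2]
print('pan centre',ray(*cc[k],.075)); 
for v in range(s[k][1],s[k][1]+s[k][3],6):
    q=np.where(l[v]==k)[0]; print(v,ray(q[0]-.5,v,.075).round(4)[:2],ray(q[-1]+.5,v,.075).round(4)[:2])
# rails (z~.201)
R_=box(205,300,95,230)&(abs(z-.200)<.004)
p=w[R_]; 
for s_,n in((p[:,1]>p[:,1].mean(),'L'),(p[:,1]<p[:,1].mean(),'R')):
    q=p[s_]; print(n,len(q),np.percentile(q,[1,50,99],axis=0).round(4).tolist(), np.polyfit(q[:,0],q[:,1],1))
# housing
st('housing',box(210,300,225,292)&(z>.015)&(z<.1),w)
E
```

```text
top cap 211 med [ 0.4538 -0.3346  0.1129] mid [ 0.4528 -0.3359  0.1117] ext [0.038  0.041  0.0121]
top flaskall 550 med [ 0.4494 -0.325   0.0678] mid [ 0.4523 -0.3305  0.0685] ext [0.0601 0.0568 0.0976]
scene cap 317 med [ 0.4549 -0.3422  0.1149] mid [ 0.4547 -0.3414  0.1132] ext [0.0411 0.0406 0.0163]
scene flaskall 865 med [ 0.4598 -0.3517  0.0659] mid [ 0.4568 -0.3468  0.0698] ext [0.0639 0.0577 0.1012]
handle t 171 med [0.6484 0.0388 0.2201] mid [0.6491 0.0388 0.2181] ext [0.0118 0.069  0.0128]
handle s 149 med [0.6505 0.0299 0.2211] mid [0.6505 0.0356 0.2174] ext [0.0124 0.0716 0.0176]
pan z 1618 med [0.5844 0.0384 0.0745] mid [0.5848 0.0383 0.0738] ext [0.1302 0.167  0.0135]
weight 172 med [ 0.641  -0.2795  0.049 ] mid [ 0.6433 -0.2821  0.0507] ext [0.0354 0.0377 0.042 ]
green 545 med [ 0.3383 -0.2796  0.0676] mid [ 0.3394 -0.2846  0.0686] ext [0.0603 0.0535 0.0966]
[101 104 109] [135 137 134] [144 144 141]
pan px [ 218  160   74   60 3144] [255.36068702 192.92175573] [0.58662948 0.03581764 0.07457777]
pan centre [0.57866758 0.03224973 0.075     ]
160 [0.6681 0.1324] [ 0.6689 -0.0637]
166 [0.6516 0.1321] [ 0.6522 -0.0635]
172 [0.6352 0.1318] [ 0.6357 -0.0632]
178 [0.6188 0.1315] [ 0.6192 -0.063 ]
184 [0.6026 0.1312] [ 0.6029 -0.0627]
190 [0.5864 0.1309] [ 0.5866 -0.0624]
196 [0.5703 0.1306] [ 0.5705 -0.0622]
202 [0.5544 0.1303] [ 0.5544 -0.0619]
208 [0.5385 0.13  ] [ 0.5384 -0.0617]
214 [0.5227 0.1297] [ 0.5226 -0.0614]
L 2615 [[0.4944, 0.0417, 0.1962], [0.7084, 0.0984, 0.199], [0.79, 0.1407, 0.2032]] [-0.1646339   0.21160911]
R 2594 [[0.4987, -0.063, 0.1961], [0.7077, -0.0174, 0.199], [0.791, 0.0394, 0.2033]] [ 0.19869259 -0.15521024]
housing 4769 med [0.4159 0.0358 0.0521] mid [0.4153 0.0368 0.0579] ext [0.1525 0.2071 0.0834]
```

View pics/crop.png

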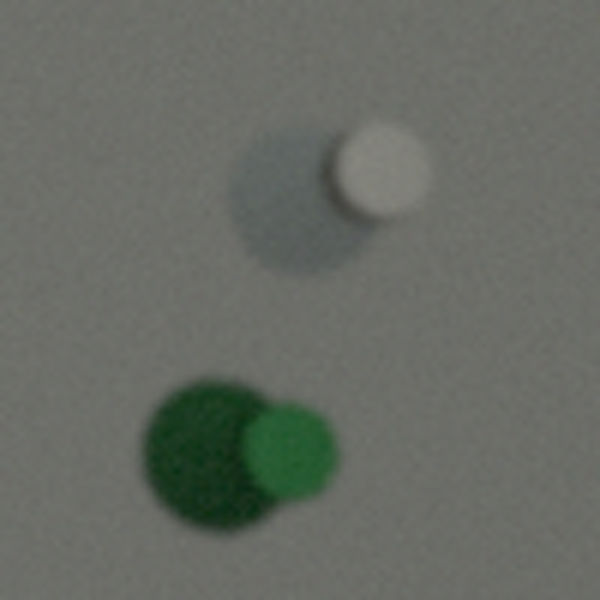

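Crop: the clear flask's white ribbed cap is at crop (382,168), top pixel ~(403,238). The green flask at crop (290,452) is the look-alike and stays put. Cap is 40 mm wide with its top at ~0.113 m, which matches. Next I'll refine the balance pose and plan the transit.

```bash
cat > plan.py <<'E'
from h import *
def plan(p,yaw,wps,tilt=None):
    """wps: list of (x,y,z,yaw), one call each; 5 linear rows"""
    p=np.array(p,float); 
    for x,y,z,yw in wps:
        Rt=R.from_euler('xyz',[np.pi,0,yaw])
        d=np.round(Rt.inv().apply(np.array([x,y,z])-p)/.1,2)
        r=np.round(((yaw-yw+np.pi)%(2*np.pi)-np.pi)/np.radians(120),3)
        print('d',d,'rot',r, '' if np.abs(d).max()<=1 and np.linalg.norm(d)<2 else 'TOO FAR')
        p=p+Rt.apply(d*.1); yaw=yaw-r*np.radians(120)
    print('end',p.round(4),round(yaw,4))
E
python3 - <<'E'
from plan import *
T=np.load('top0.npz'); S=np.load('scene0.npz')
for n,D,b,seed in(('top',T,(218,292,158,222),(190,254)),('scene',S,(268,345,190,268),(235,305))):
    im,w=D['im'],D['w']; c=optics.camera_info(n); Mx=cv2.Rodrigues(c['rvec'])[0]
    def ray(u,v,h):
        d=Mx.T@np.array([(u-c['cx'])/c['fx'],(v-c['cy'])/c['fy'],1]); o=-Mx.T@c['tvec']; return (o+d*(h-o[2])/d[2]).round(4)
    g=cv2.GaussianBlur(im,(3,3),0)[...,1].astype(int); m=np.zeros(g.shape,'uint8'); m[b[2]:b[3],b[0]:b[1]]=1
    s=g[seed]; 
    for th in(8,14,20):
        M=(m&(abs(g-s)<th)).astype('uint8'); M=cv2.morphologyEx(M,cv2.MORPH_OPEN,np.ones((5,5),'uint8'))
        N,l,st,cc=cv2.connectedComponentsWithStats(M); k=l[seed]; q=st[k]
        print(n,th,q,ray(q[0]-.5+q[2]/2,q[1]-.5+q[3]/2,.075),'width',ray(q[0]-.5,cc[k][1],.075)-ray(q[0]+q[2]-.5,cc[k][1],.075))
    z=w[...,2]; h=(z>.21)&(z<.235)&(w[...,0]>.6)&(w[...,0]<.7)&(abs(w[...,1]-.037)<.05); hp=w[h]
    print('handle yaw', np.polyfit(hp[:,1],hp[:,0],1), 'top', hp[hp[:,2]>.217].mean(0))
w=T['w'];z=w[...,2]
for s in(1,-1):
    rows=[]
    for v in range(112,222,4):
        q=w[v,200:310]; q=q[(abs(q[:,2]-.2)<.006)]
        if len(q)>3: rows.append([np.median(q[:,0]),(q[:,1]*s).max()*s])
    rows=np.array(rows); print('rail',s,np.polyfit(rows[:,0],rows[:,1],1), np.median(rows[:,1]))
# rail x ends along column
for u in(211,212,295,296):
    q=w[80:240,u]; q=q[abs(q[:,2]-.2)<.006]; print(u,q[:,0].min().round(4),q[:,0].max().round(4))
y=2.8938;ys=np.linspace(y,0,10)[1:]
xy=[(.20,.56),(.29,.48),(.36,.38),(.42,.27),(.45,.15),(.46,.02),(.46,-.11),(.455,-.23),(.454,-.3385)]
plan([.1533,.6056,.2308],y,[(a,b,z,k) for (a,b),k,z in zip(xy,ys,[.26,.29,.3,.3,.3,.3,.3,.28,.22])])
E
```

```text
top 8 [ 226  165   55   54 2347] [0.5825 0.0384 0.075 ] width [-1.000e-04  1.435e-01  0.000e+00]
top 14 [ 219  165   70   57 2753] [0.5785 0.0371 0.075 ] width [-0.0002  0.1825  0.    ]
top 20 [ 218  164   73   58 2843] [0.5798 0.0358 0.075 ] width [-0.0002  0.1903  0.    ]
handle yaw [-0.00787331  0.6485112 ] top [0.64896515 0.03895907 0.22040395]
scene 8 [     0      0    560    420 234364] [0.5058 0.0958 0.075 ] width [-1.4282 -0.2286  0.    ]
scene 14 [301 215  34  25 638] [0.609  0.0565 0.075 ] width [-0.0842 -0.0136  0.    ]
scene 20 [ 279  213   56   28 1181] [0.5815 0.0536 0.075 ] width [-0.1391 -0.0223  0.    ]
handle yaw [-0.01628888  0.65103847] top [0.65048175 0.03453859 0.22141125]
rail 1 [0.01186646 0.13202695] 0.13916141127302795
rail -1 [-0.04172041 -0.03394693] -0.062063970920128594
211 0.4851 0.7724
212 0.4852 0.7711
295 0.4875 0.6792
296 0.4871 0.6015
d [-0.56 -0.33 -0.29] rot 0.154 
d [-1.19 -0.18 -0.3 ] rot 0.153 TOO FAR
d [-1.22 -0.09 -0.1 ] rot 0.154 TOO FAR
d [-1.24  0.18 -0.  ] rot 0.153 TOO FAR
d [-1.21  0.26 -0.  ] rot 0.154 TOO FAR
d [-1.22  0.46 -0.  ] rot 0.153 TOO FAR
d [-1.07  0.74 -0.  ] rot 0.154 TOO FAR
d [-0.76  0.93  0.2 ] rot 0.153 
d [-0.35  1.03  0.6 ] rot 0.154 TOO FAR
end [ 0.4543 -0.3388  0.2198] -0.0007
```

Pan axis is at about (0.585, 0.037), balance yaw ≈ 0. The rails, housing front and handle agree on this, and put the door about 0.152 open. Now a transit plan with shorter steps.

```bash
python3 - <<'E'
from plan import *
y=2.8938
xy=[(.21,.55),(.28,.48),(.34,.40),(.39,.32),(.42,.23),(.44,.135),(.45,.04),(.46,-.055),(.46,-.15),(.455,-.245),(.454,-.338)]
ys=np.linspace(y,0,12)[1:]
plan([.1533,.6056,.2308],y,[(a,b,z,k) for (a,b),k,z in zip(xy,ys,[.26,.29,.3,.3,.3,.3,.3,.3,.3,.28,.22])])
E
```

```text
d [-0.69 -0.4  -0.29] rot 0.126 
d [-0.95 -0.27 -0.3 ] rot 0.125 
d [-0.99 -0.15 -0.1 ] rot 0.126 
d [-0.94  0.02 -0.  ] rot 0.125 
d [-0.95  0.05 -0.  ] rot 0.126 
d [-0.95  0.19 -0.  ] rot 0.126 
d [-0.89  0.34 -0.  ] rot 0.125 
d [-0.78  0.56 -0.  ] rot 0.126 
d [-0.67  0.67 -0.  ] rot 0.125 
d [-0.53  0.79  0.2 ] rot 0.126 
d [-0.25  0.9   0.6 ] rot 0.126 
end [ 0.4538 -0.3383  0.2198] -0.0007
```

Request:
apply_moves(linear=[[-0.14,-0.08,-0.06],[-0.28,-0.16,-0.12],[-0.41,-0.24,-0.17],[-0.55,-0.32,-0.23],[-0.69,-0.4,-0.29]], delta_rot=[[0,0,0.025],[0,0,0.05],[0,0,0.076],[0,0,0.101],[0,0,0.126]], gripper=1, force=25)

```text
clock: 0.52
position: [0.2119, 0.5488, 0.261]
tool_rot: [3.141, 0.0, 2.624]
force: [0.7, -0.4, -1.1]
grip_width: 0.0853
finger_force: 0.0
```

Request:
apply_moves(linear=[[-0.19,-0.05,-0.06],[-0.38,-0.11,-0.12],[-0.57,-0.16,-0.18],[-0.76,-0.22,-0.24],[-0.95,-0.27,-0.3]], delta_rot=[[0,0,0.025],[0,0,0.05],[0,0,0.075],[0,0,0.1],[0,0,0.125]])

```text
clock: 0.93
position: [0.2814, 0.4784, 0.291]
tool_rot: [3.142, -0.0, 2.362]
force: [0.7, 0.2, 0.2]
grip_width: 0.0853
finger_force: 0.0
```

Request:
apply_moves(linear=[[-0.2,-0.03,-0.02],[-0.4,-0.06,-0.04],[-0.59,-0.09,-0.06],[-0.79,-0.12,-0.08],[-0.99,-0.15,-0.1]], delta_rot=[[0,0,0.025],[0,0,0.05],[0,0,0.076],[0,0,0.101],[0,0,0.126]])

```text
clock: 1.35
position: [0.3413, 0.3986, 0.3004]
tool_rot: [-3.141, 0.0, 2.099]
force: [0.1, 0.0, 0.7]
grip_width: 0.0853
finger_force: 0.0
```

Tracking is good, so I'll continue.

Request:
apply_moves(linear=[[-0.19,0,0],[-0.38,0.01,0],[-0.56,0.01,0],[-0.75,0.02,0],[-0.94,0.02,0]], delta_rot=[[0,0,0.025],[0,0,0.05],[0,0,0.075],[0,0,0.1],[0,0,0.125]])

```text
clock: 1.77
position: [0.3907, 0.3188, 0.3002]
tool_rot: [-3.142, 0.0, 1.837]
force: [0.1, 0.0, 0.5]
grip_width: 0.0852
finger_force: 0.0
```

Request:
apply_moves(linear=[[-0.19,0.01,0],[-0.38,0.02,0],[-0.57,0.03,0],[-0.76,0.04,0],[-0.95,0.05,0]], delta_rot=[[0,0,0.025],[0,0,0.05],[0,0,0.076],[0,0,0.101],[0,0,0.126]])

```text
clock: 2.18
position: [0.4206, 0.2283, 0.3004]
tool_rot: [-3.142, -0.0, 1.573]
force: [-0.3, 0.6, -0.3]
grip_width: 0.0854
finger_force: 0.0
```

Request:
apply_moves(linear=[[-0.19,0.04,0],[-0.38,0.08,0],[-0.57,0.11,0],[-0.76,0.15,0],[-0.95,0.19,0]], delta_rot=[[0,0,0.025],[0,0,0.05],[0,0,0.076],[0,0,0.101],[0,0,0.126]])

```text
clock: 2.6
position: [0.4401, 0.1334, 0.3004]
tool_rot: [3.142, -0.0, 1.309]
force: [1.1, 0.8, 0.3]
grip_width: 0.0853
finger_force: 0.0
```

Request:
apply_moves(linear=[[-0.18,0.07,0],[-0.36,0.14,0],[-0.53,0.2,0],[-0.71,0.27,0],[-0.89,0.34,0]], delta_rot=[[0,0,0.025],[0,0,0.05],[0,0,0.075],[0,0,0.1],[0,0,0.125]])

```text
clock: 3.02
position: [0.4503, 0.0388, 0.3004]
tool_rot: [3.142, -0.0, 1.048]
force: [0.0, -0.6, -0.1]
grip_width: 0.0854
finger_force: 0.0
```

Request:
apply_moves(linear=[[-0.16,0.11,0],[-0.31,0.22,0],[-0.47,0.34,0],[-0.62,0.45,0],[-0.78,0.56,0]], delta_rot=[[0,0,0.025],[0,0,0.05],[0,0,0.076],[0,0,0.101],[0,0,0.126]])

```text
clock: 3.43
position: [0.4602, -0.0567, 0.3003]
tool_rot: [3.142, -0.0, 0.784]
force: [-0.1, 0.0, -0.8]
grip_width: 0.0856
finger_force: 0.0
```

Request:
apply_moves(linear=[[-0.13,0.13,0],[-0.27,0.27,0],[-0.4,0.4,0],[-0.54,0.54,0],[-0.67,0.67,0]], delta_rot=[[0,0,0.025],[0,0,0.05],[0,0,0.075],[0,0,0.1],[0,0,0.125]])

```text
clock: 3.85
position: [0.4602, -0.1517, 0.3004]
tool_rot: [3.141, -0.0, 0.522]
force: [0.2, 0.3, 0.7]
grip_width: 0.0854
finger_force: 0.0
```

Request:
apply_moves(linear=[[-0.11,0.16,0.04],[-0.21,0.32,0.08],[-0.32,0.47,0.12],[-0.42,0.63,0.16],[-0.53,0.79,0.2]], delta_rot=[[0,0,0.025],[0,0,0.05],[0,0,0.076],[0,0,0.101],[0,0,0.126]])

```text
clock: 4.27
position: [0.454, -0.2463, 0.2801]
tool_rot: [3.141, 0.0, 0.258]
force: [0.8, -0.2, 0.1]
grip_width: 0.0851
finger_force: 0.0
```

Request:
apply_moves(linear=[[-0.05,0.18,0.12],[-0.1,0.36,0.24],[-0.15,0.54,0.36],[-0.2,0.72,0.48],[-0.25,0.9,0.6]], delta_rot=[[0,0,0.025],[0,0,0.05],[0,0,0.076],[0,0,0.101],[0,0,0.126]])

```text
clock: 4.68
position: [0.4531, -0.3398, 0.2196]
tool_rot: [3.141, 0.0, -0.006]
force: [0.3, 0.3, 0.2]
grip_width: 0.0851
finger_force: 0.0
```

Request:
apply_moves(linear=[[0.01,0,0.18],[0.01,0,0.36],[0.01,0,0.54],[0.01,0,0.72],[0.01,0,0.9]], delta_rot=[[0,0,0],[0,0,0],[0,0,0],[0,0,0],[0,0,0]])

```text
clock: 5.1
position: [0.4541, -0.339, 0.1294]
tool_rot: [3.141, 0.0, -0.003]
force: [0.3, -0.2, -0.1]
grip_width: 0.0853
finger_force: 0.0
```

Request:
apply_moves(linear=[[0,0,0.13],[0,0,0.26],[0,0,0.39],[0,0,0.51],[0,0,0.51]], delta_rot=[[0,0,0],[0,0,0],[0,0,0],[0,0,0],[0,0,0]])

```text
clock: 5.52
position: [0.4541, -0.3376, 0.0773]
tool_rot: [-3.14, 0.002, -0.001]
force: [0.0, 0.2, -0.6]
grip_width: 0.0855
finger_force: 0.0
```

```bash
python3 - <<'E'
from h import *
o=monitor.observe(); print(o['position'],o['force'],o['qpos'])
im,w=cloud('scene'); save('g1.png',cv2.resize(im[280:420,130:320],(760,560)))
E
```

```text
[ 0.45408896 -0.33760762  0.07728324] [ 0.00579721  0.20369861 -0.59708511] [ 0.10331953  0.7529462   0.63882864  1.89619257 -0.66679984  0.71940313
 -0.43626261]
```

View pics/g1.png

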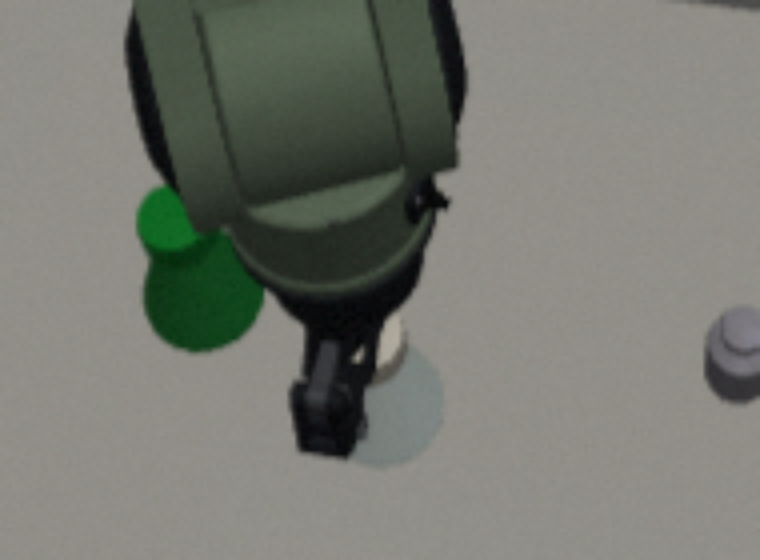

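The picture shows the near finger at crop (325,400), the cap partly visible at (385,350) between the fingers, and the green flask untouched. I'll check the alignment by projection.

```bash
python3 - <<'E'
from h import *
c=optics.camera_info('scene');K=np.array([[c['fx'],0,c['cx']],[0,c['fy'],c['cy']],[0,0,1]])
P=np.array([[.454,-.338,.114],[.454,-.338,.0],[.454,-.385,.079],[.454,-.39,.1],[.454,-.338,.15]])
q=cv2.projectPoints(P,c['rvec'],c['tvec'],K,None)[0].reshape(-1,2); print((q-[130,280])*4)
im,w=cloud('scene')
m=(w[...,1]<-.36)&(w[...,2]>.07)&(w[...,0]>.38)&(w[...,0]<.52)&(w[...,2]<.15); p=w[m]; print(len(p),np.median(p,0),np.percentile(p,[3,97],axis=0))
E
```

```text
[[363.24893696 326.5450371 ]
 [382.21779276 401.29000207]
 [349.01453358 439.01998773]
 [342.65609793 435.4161725 ]
 [356.56195292 300.19561498]]
85 [ 0.46120437 -0.39257436  0.14560276] [[ 0.44249132 -0.41234264  0.09842245]
 [ 0.4661933  -0.38125933  0.14973821]]
```

Aligned. Closing gently.

Request:
apply_moves(linear=[[0,0,0],[0,0,0],[0,0,0],[0,0,0],[0,0,0]], delta_rot=[[0,0,0],[0,0,0],[0,0,0],[0,0,0],[0,0,0]], gripper=-0.2, force=25)

```text
clock: 6.03
position: [0.4551, -0.3383, 0.0798]
tool_rot: [3.141, -0.001, -0.001]
force: [-0.1, 0.2, 5.7]
grip_width: 0.0394
finger_force: 24.9
```

Request:
apply_moves(linear=[[0,0,0],[0,0,0],[0,0,0],[0,0,0],[0,0,0]], delta_rot=[[0,0,0],[0,0,0],[0,0,0],[0,0,0],[0,0,0]], gripper=-0.3, force=25)

```text
clock: 6.45
position: [0.4551, -0.3383, 0.0797]
tool_rot: [3.141, -0.001, -0.001]
force: [0.3, -0.5, 6.6]
grip_width: 0.0392
finger_force: 25.0
```

Request:
apply_moves(linear=[[0,0,-0.05],[0,0,-0.15],[0,0,-0.35],[0,0,-0.6],[0,0,-0.85]], delta_rot=[[0,0,0],[0,0,0],[0,0,0],[0,0,0],[0,0,0]])

```text
clock: 6.87
position: [0.4543, -0.338, 0.1658]
tool_rot: [-3.141, 0.001, -0.001]
force: [0.6, 0.2, -0.3]
grip_width: 0.0391
finger_force: 25.4
```

Request:
apply_moves(linear=[[0,0,-0.25],[0,0,-0.5],[0,0,-0.75],[0,0,-0.95],[0,0,-1]], delta_rot=[[0,0,0],[0,0,0],[0,0,0],[0,0,0],[0,0,0]])

```text
clock: 7.28
position: [0.4552, -0.3388, 0.2679]
tool_rot: [3.14, -0.003, -0.001]
force: [-0.6, -0.7, -1.0]
grip_width: 0.0395
finger_force: 25.5
```

Request:
apply_moves(linear=[[0,0,-0.15],[0,0,-0.3],[0,0,-0.4],[0,0,-0.5],[0,0,-0.5]], delta_rot=[[0,0,0],[0,0,0],[0,0,0],[0,0,0],[0,0,0]])

```text
clock: 7.7
position: [0.455, -0.3384, 0.3157]
tool_rot: [3.141, -0.001, -0.001]
force: [-0.1, -1.1, -0.7]
grip_width: 0.0392
finger_force: 25.4
```

```bash
python3 - <<'E'
from h import *
o=monitor.observe(); print(o['position'],o['force'],o['qpos'],o['finger_force'])
T,w=cloud('scene'); save('g2.png',cv2.resize(T[200:420,100:400],(750,550)))
x,y=o['position'][:2]
m=(abs(w[...,0]-x)<.06)&(abs(w[...,1]-y)<.06)&(w[...,2]>.14)&(w[...,2]<.3);p=w[m];print(len(p),np.percentile(p,[2,50,98],axis=0).round(3))
E
```

```text
[ 0.45503291 -0.33836411  0.31574139] [-0.14779032 -1.05234451 -0.70241133] [-0.07607199  0.47706172  0.89707611  1.68052705 -0.3996022   1.17731284
 -0.64901279] 25.435890555381775
765 [[ 0.428 -0.373  0.244]
 [ 0.468 -0.36   0.268]
 [ 0.487 -0.325  0.298]]
```

View pics/g2.png

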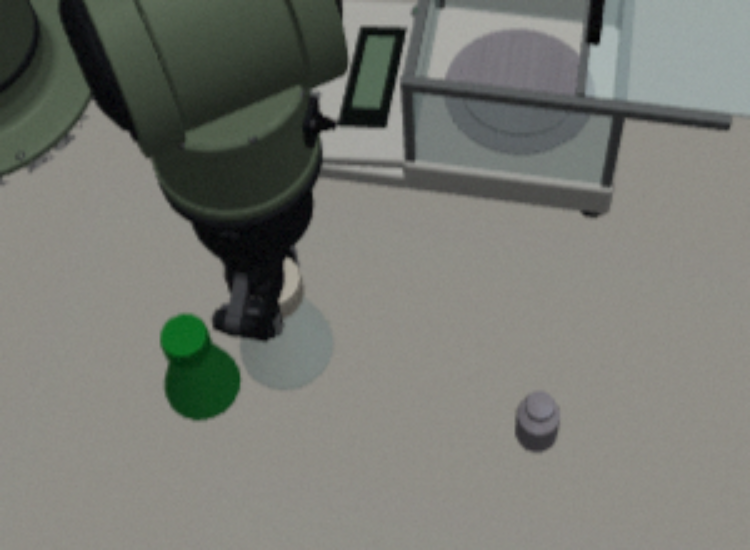

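Picture: the flask hangs upright in the gripper at (285,335), the green flask (200,365) and weight (538,420) are undisturbed, and the door is open. Moving over the pan.

Request:
apply_moves(linear=[[0.04,-0.1,-0.02],[0.1,-0.3,-0.04],[0.18,-0.52,-0.06],[0.26,-0.74,-0.08],[0.33,-0.94,-0.1]], delta_rot=[[0,0,0],[0,0,0],[0,0,0],[0,0,0],[0,0,0]])

```text
clock: 8.17
position: [0.4882, -0.2419, 0.3236]
tool_rot: [-3.141, 0.001, -0.0]
force: [0.4, -0.0, -0.9]
grip_width: 0.0394
finger_force: 25.5
```

Request:
apply_moves(linear=[[0.07,-0.19,0],[0.13,-0.38,0],[0.2,-0.56,0],[0.26,-0.75,0],[0.33,-0.94,0]], delta_rot=[[0,0,0],[0,0,0],[0,0,0],[0,0,0],[0,0,0]])

```text
clock: 8.58
position: [0.5208, -0.1483, 0.3236]
tool_rot: [-3.141, 0.001, -0.0]
force: [1.1, -0.6, -0.6]
grip_width: 0.0392
finger_force: 25.5
```

Request:
apply_moves(linear=[[0.07,-0.19,0],[0.13,-0.38,0],[0.2,-0.56,0],[0.26,-0.75,0],[0.33,-0.94,0]], delta_rot=[[0,0,0],[0,0,0],[0,0,0],[0,0,0],[0,0,0]])

```text
clock: 9.0
position: [0.5538, -0.0544, 0.3235]
tool_rot: [-3.141, 0.001, -0.0]
force: [1.6, 0.3, -0.8]
grip_width: 0.039
finger_force: 25.5
```

Request:
apply_moves(linear=[[0.07,-0.22,0],[0.15,-0.44,0],[0.23,-0.66,0],[0.29,-0.84,0],[0.32,-0.94,0]], delta_rot=[[0,0,0],[0,0,0],[0,0,0],[0,0,0],[0,0,0]])

```text
clock: 9.42
position: [0.5862, 0.041, 0.3232]
tool_rot: [-3.142, 0.001, 0.002]
force: [-0.1, 0.0, -1.4]
grip_width: 0.0396
finger_force: 25.5
```

Request:
apply_moves(linear=[[0,0,0],[0,0,0],[0,0,0],[0,0,0],[0,0,0]], delta_rot=[[0,0,0],[0,0,0],[0,0,0],[0,0,0],[0,0,0]])

```text
clock: 9.83
position: [0.5859, 0.0369, 0.3244]
tool_rot: [-3.141, -0.0, -0.002]
force: [0.6, -0.2, -0.5]
grip_width: 0.0392
finger_force: 25.5
```

```bash
python3 - <<'E'
from h import *
o=monitor.observe(); print(o['position'],o['tool_rot'],o['force'],o['qpos'],o['finger_force'])
T,w=cloud('scene'); save('g3.png',cv2.resize(T[130:290,200:430],(800,556)))
m=(abs(w[...,0]-.585)<.06)&(abs(w[...,1]-.037)<.06)&(w[...,2]>.23)&(w[...,2]<.36);p=w[m];print(len(p),np.percentile(p,[2,50,98],axis=0).round(3))
E
```

```text
[0.58585389 0.03694244 0.32443683] [-3.14148655e+00 -1.30958692e-04 -2.04756056e-03] [ 0.62996762 -0.23918752 -0.48686463] [-0.75281601  0.51140028  0.89804669  1.6147533  -0.41983717  1.22059491
 -1.34324299] 25.487002730369568
882 [[0.556 0.002 0.251]
 [0.588 0.015 0.286]
 [0.615 0.038 0.357]]
```

View pics/g3.png

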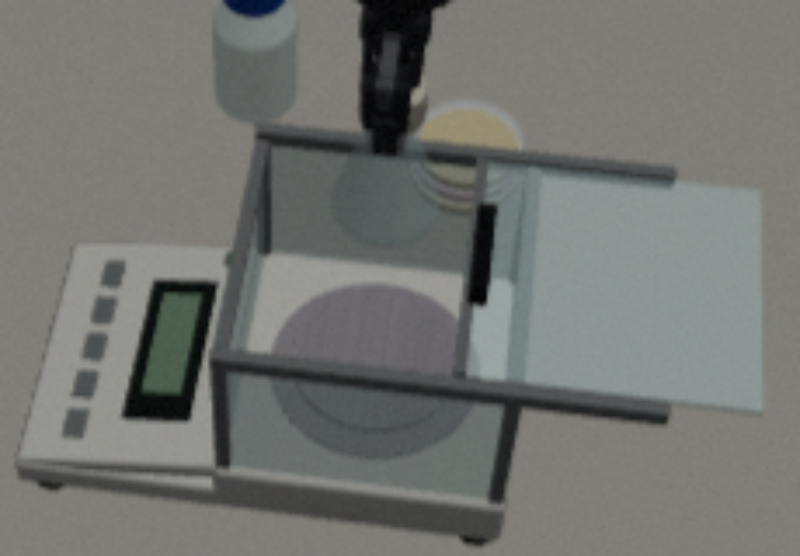

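Picture: flask upright above the opening (385,190), pan ellipse centred at crop (376,371), door handle at (483,255). I'll check the pan centre in this view as I start down.

```bash
python3 - <<'E'
from h import *
c=optics.camera_info('scene');Mx=cv2.Rodrigues(c['rvec'])[0]
def ray(u,v,h):
    d=Mx.T@np.array([(u-c['cx'])/c['fx'],(v-c['cy'])/c['fy'],1]); o=-Mx.T@c['tvec']; return (o+d*(h-o[2])/d[2]).round(4)
f=lambda x,y,h:ray(200+x/3.478,130+y/3.478,h)
print('pan',f(376,371,.072),f(272,362,.075),f(481,378,.075),'front-left base? flask base',f(385,212,.244))
E
```

```text
pan [0.5893 0.0257 0.072 ] [0.5149 0.0195 0.075 ] [0.6639 0.0296 0.075 ] front-left base? flask base [0.5869 0.0325 0.244 ]
```

Request:
apply_moves(linear=[[0,0,0.14],[0,0,0.3],[0,0,0.47],[0,0,0.62],[0,0,0.75]], delta_rot=[[0,0,0],[0,0,0],[0,0,0],[0,0,0],[0,0,0]])

```text
clock: 10.3
position: [0.5858, 0.0375, 0.2484]
tool_rot: [3.142, 0.0, -0.001]
force: [-0.0, 0.3, -1.7]
grip_width: 0.0392
finger_force: 25.5
```

Request:
apply_moves(linear=[[0,0,0.18],[0,0,0.36],[0,0,0.54],[0,0,0.7],[0,0,0.8]], delta_rot=[[0,0,0],[0,0,0],[0,0,0],[0,0,0],[0,0,0]])

```text
clock: 10.72
position: [0.5855, 0.0376, 0.1679]
tool_rot: [3.141, 0.001, -0.001]
force: [0.2, -0.0, -0.1]
grip_width: 0.0395
finger_force: 25.5
```

Request:
apply_moves(linear=[[0,0,0.02],[0,0,0.04],[0,0,0.06],[0,0,0.08],[0,0,0.09]], delta_rot=[[0,0,0],[0,0,0],[0,0,0],[0,0,0],[0,0,0]])

```text
clock: 11.13
position: [0.5863, 0.038, 0.1607]
tool_rot: [-3.141, -0.001, -0.001]
force: [0.8, -0.7, -0.7]
grip_width: 0.039
finger_force: 25.5
```

Request:
apply_moves(linear=[[0,0,0],[0,0,0],[0,0,0],[0,0,0],[0,0,0]], delta_rot=[[0,0,0],[0,0,0],[0,0,0],[0,0,0],[0,0,0]])

```text
clock: 11.55
position: [0.5861, 0.0379, 0.1604]
tool_rot: [-3.142, -0.0, -0.001]
force: [-0.3, 0.2, -0.1]
grip_width: 0.0391
finger_force: 25.5
```

Request:
apply_moves(linear=[[0,0,0.01],[0,0,0.02],[0,0,0.03],[0,0,0.04],[0,0,0.04]], delta_rot=[[0,0,0],[0,0,0],[0,0,0],[0,0,0],[0,0,0]])

```text
clock: 11.97
position: [0.5859, 0.0379, 0.156]
tool_rot: [3.142, 0.0, -0.001]
force: [0.4, 1.0, -0.7]
grip_width: 0.0395
finger_force: 25.5
```

Request:
apply_moves(linear=[[0,0,0.005],[0,0,0.01],[0,0,0.01],[0,0,0.01],[0,0,0.01]], delta_rot=[[0,0,0],[0,0,0],[0,0,0],[0,0,0],[0,0,0]])

```text
clock: 12.38
position: [0.5861, 0.0379, 0.1553]
tool_rot: [3.142, 0.0, -0.001]
force: [-0.5, 0.7, 0.3]
grip_width: 0.0393
finger_force: 25.5
```

Request:
apply_moves(linear=[[0,0,0.005],[0,0,0.01],[0,0,0.01],[0,0,0.01],[0,0,0.01]], delta_rot=[[0,0,0],[0,0,0],[0,0,0],[0,0,0],[0,0,0]])

```text
clock: 12.8
position: [0.5861, 0.0379, 0.1543]
tool_rot: [3.142, -0.0, -0.001]
force: [-0.5, 0.0, 0.5]
grip_width: 0.0393
finger_force: 25.5
```

Request:
apply_moves(linear=[[0,0,0.005],[0,0,0.01],[0,0,0.01],[0,0,0.01],[0,0,0.01]], delta_rot=[[0,0,0],[0,0,0],[0,0,0],[0,0,0],[0,0,0]])

```text
clock: 13.22
position: [0.5861, 0.0378, 0.1533]
tool_rot: [3.142, -0.0, -0.001]
force: [-0.2, -0.2, 1.0]
grip_width: 0.0393
finger_force: 25.7
```

```bash
python3 - <<'E'
from h import *
F=[]
for i in range(6):
    optics.grab_frame('top'); o=monitor.observe(); F.append(o['force'])
print(np.array(F).mean(0),np.array(F)[:,2],o['position'])
E
```

```text
[-0.05954365 -0.21683164  1.36970576] [1.39776905 1.12240332 1.88730555 0.36856229 1.85504471 1.58714963] [0.58608282 0.03789586 0.15333388]
```

The pan carries about 2 N, roughly the flask's own weight plus a light touch. Releasing in small steps.

Request:
apply_moves(linear=[[0,0,0],[0,0,0],[0,0,0],[0,0,0],[0,0,0]], delta_rot=[[0,0,0],[0,0,0],[0,0,0],[0,0,0],[0,0,0]], gripper=0.1)

```text
clock: 13.93
position: [0.586, 0.0379, 0.1533]
tool_rot: [3.142, 0.0, -0.001]
force: [-0.9, -0.4, 0.6]
grip_width: 0.0468
finger_force: 0.0
```

Request:
apply_moves(linear=[[0,0,0],[0,0,0],[0,0,0],[0,0,0],[0,0,0]], delta_rot=[[0,0,0],[0,0,0],[0,0,0],[0,0,0],[0,0,0]], gripper=0.6)

```text
clock: 14.35
position: [0.5861, 0.0378, 0.1533]
tool_rot: [3.142, 0.0, -0.001]
force: [0.0, 0.2, -0.8]
grip_width: 0.0683
finger_force: 0.0
```

```bash
python3 - <<'E'
from h import *
o=monitor.observe(); print(o['position'],o['force'],o['grip_width'],o['finger_force'])
T,w=cloud('scene'); save('g4.png',cv2.resize(T[130:290,200:430],(800,556)))
E
```

```text
[0.58605742 0.03784102 0.15329455] [ 0.01645951  0.18323823 -0.78714432] 0.06833049006691849 0.0
```

View pics/g4.png

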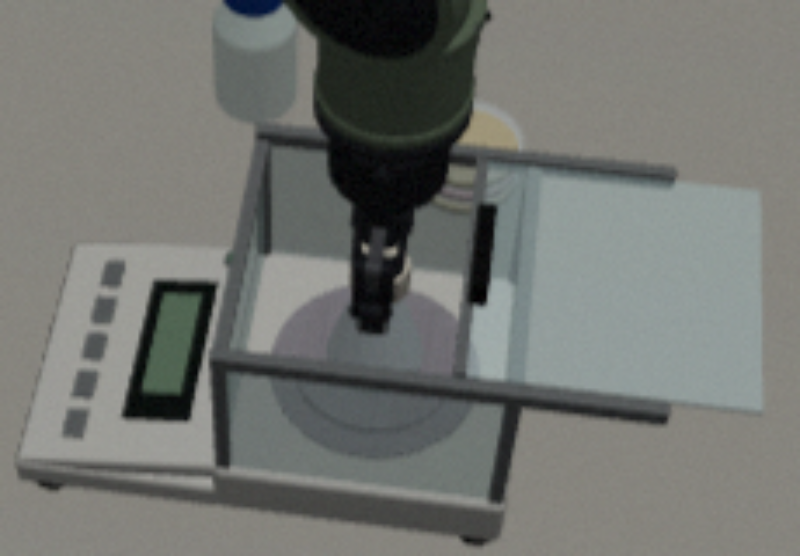

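Picture: the flask stands upright on the pan with its body centred near crop (378,345), fingers clear. Retreating upward, closing the fingers and going behind the handle.

Request:
apply_moves(linear=[[0,0,-0.05],[0,0,-0.2],[0,0,-0.45],[0,0,-0.72],[0,0,-0.95]], delta_rot=[[0,0,0],[0,0,0],[0,0,0],[0,0,0],[0,0,0]])

```text
clock: 14.82
position: [0.5861, 0.0376, 0.2502]
tool_rot: [3.141, -0.0, -0.001]
force: [-0.1, 0.4, 0.3]
grip_width: 0.0679
finger_force: 0.0
```

Request:
apply_moves(linear=[[0.0,0,-0.2],[0.15,0,-0.4],[0.45,0,-0.4],[0.8,0,-0.4],[1,0,-0.4]], delta_rot=[[0,0,0],[0,0,0],[0,0,0],[0,0,0],[0,0,0]], gripper=-1)

```text
clock: 15.23
position: [0.6883, 0.0384, 0.2887]
tool_rot: [-3.141, -0.001, 0.001]
force: [-0.3, 0.1, -0.3]
grip_width: 0.0075
finger_force: 0.0
```

Request:
apply_moves(linear=[[0,0,0.1],[0,0,0.2],[0,0,0.3],[0,0,0.4],[0,0,0.5]], delta_rot=[[0,0,0],[0,0,0],[0,0,0],[0,0,0],[0,0,0]])

```text
clock: 15.65
position: [0.6854, 0.0381, 0.2375]
tool_rot: [-3.141, 0.0, -0.001]
force: [-1.0, -0.4, 0.2]
grip_width: 0.0002
finger_force: 0.0
```

```bash
python3 - <<'E'
from h import *
o=monitor.observe(); print(o['position'],o['force'],o['grip_width'],o['qpos'])
T,w=cloud('scene'); save('g5.png',cv2.resize(T[130:290,200:430],(800,556)))
m=(w[...,2]>.214)&(w[...,2]<.225)&(w[...,0]>.62)&(w[...,0]<.665)&(abs(w[...,1]-.037)<.05);p=w[m];print(len(p),p.mean(0),p.min(0),p.max(0))
E
```

```text
[0.68540089 0.03808486 0.23752928] [-1.00221756 -0.44353441  0.1655625 ] 0.00021341429038195266 [-0.57982915  0.75090896  0.78851209  1.43943069 -0.55112846  1.18024674
 -1.28692774]
134 [0.65049977 0.03345    0.22112058] [ 6.44431327e-01 -3.53508002e-04  2.14283235e-01] [0.65680119 0.07292561 0.22498685]
```

View pics/g5.png

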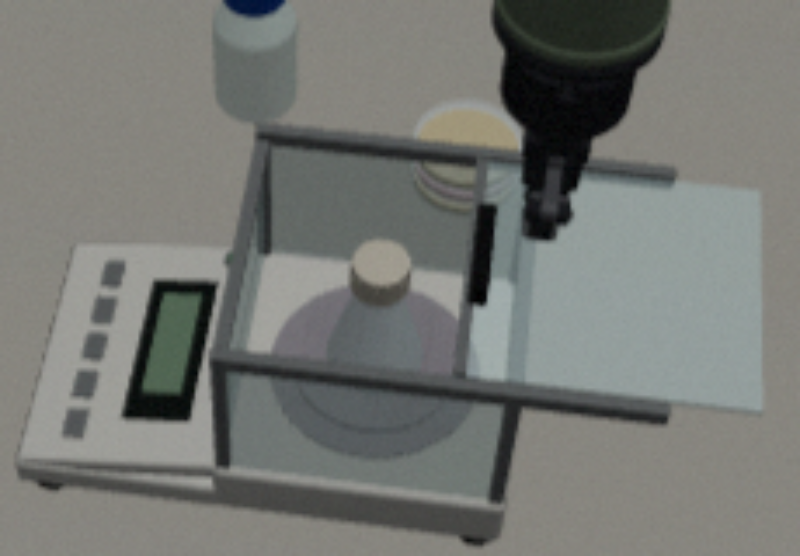

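Picture: the flask is upright and centred on the pan (cap at 380,268), the closed fingers are at (545,215) behind the handle (483,255), and the door is still open. Lowering and making soft contact with the handle.

Request:
apply_moves(linear=[[0,0,0.07],[0,0,0.14],[0,0,0.2],[0,0,0.25],[0,0,0.27]], delta_rot=[[0,0,0],[0,0,0],[0,0,0],[0,0,0],[0,0,0]])

```text
clock: 16.12
position: [0.6858, 0.0379, 0.2105]
tool_rot: [3.142, 0.001, -0.001]
force: [-0.3, 0.3, -0.7]
grip_width: -0.0001
finger_force: 0.0
```

Request:
apply_moves(linear=[[-0.04,0,0],[-0.08,0,0],[-0.12,0,0],[-0.16,0,0],[-0.2,0,0]], delta_rot=[[0,0,0],[0,0,0],[0,0,0],[0,0,0],[0,0,0]])

```text
clock: 16.53
position: [0.6658, 0.0378, 0.2117]
tool_rot: [-3.141, -0.001, -0.001]
force: [1.9, -0.9, 0.7]
grip_width: -0.0
finger_force: 0.7
```

Request:
apply_moves(linear=[[-0.04,0,0],[-0.08,0,0],[-0.13,0,0],[-0.19,0,0],[-0.25,0,0]], delta_rot=[[0,0,0],[0,0,0],[0,0,0],[0,0,0],[0,0,0]])

```text
clock: 16.95
position: [0.6405, 0.0378, 0.2113]
tool_rot: [3.142, -0.0, -0.001]
force: [1.5, -0.1, 1.1]
grip_width: 0.0001
finger_force: 0.7
```

Request:
apply_moves(linear=[[-0.1,0,0],[-0.22,0,0],[-0.34,0,0],[-0.46,0,0],[-0.56,0,0]], delta_rot=[[0,0,0],[0,0,0],[0,0,0],[0,0,0],[0,0,0]])

```text
clock: 17.37
position: [0.5839, 0.0378, 0.2113]
tool_rot: [-3.142, 0.0, -0.001]
force: [1.2, -1.1, -0.8]
grip_width: 0.0001
finger_force: 0.8
```

Request:
apply_moves(linear=[[-0.09,0,0],[-0.18,0,0],[-0.27,0,0],[-0.36,0,0],[-0.42,0,0]], delta_rot=[[0,0,0],[0,0,0],[0,0,0],[0,0,0],[0,0,0]])

```text
clock: 17.78
position: [0.542, 0.0379, 0.2113]
tool_rot: [-3.141, 0.0, -0.001]
force: [2.0, -0.9, 0.0]
grip_width: 0.0001
finger_force: 0.8
```

Request:
apply_moves(linear=[[-0.03,0,0],[-0.06,0,0],[-0.09,0,0],[-0.12,0,0],[-0.14,0,0]], delta_rot=[[0,0,0],[0,0,0],[0,0,0],[0,0,0],[0,0,0]])

```text
clock: 18.2
position: [0.5289, 0.038, 0.2113]
tool_rot: [3.142, -0.0, -0.001]
force: [1.0, -0.6, 0.2]
grip_width: 0.0001
finger_force: 0.7
```

```bash
python3 - <<'E'
from h import *
o=monitor.observe(); print(o['position'],o['force'])
for n in('top','scene'):
    T,w=cloud(n)
    m=(w[...,2]>.214)&(w[...,2]<.225)&(w[...,0]>.47)&(w[...,0]<o['position'][0]-.011)&(abs(w[...,1]-.037)<.05);p=w[m];print(n,len(p),len(p) and (p.mean(0),p.min(0),p.max(0)))
E
```

```text
[0.52889503 0.03795038 0.21130298] [ 1.02310055 -0.56408451  0.18306712]
top 8 (array([0.50904174, 0.00356738, 0.21906774]), array([0.50463079, 0.00270023, 0.21551912]), array([0.51496594, 0.00500606, 0.22105035]))
scene 85 (array([0.51095852, 0.01815412, 0.22085218]), array([ 0.50397581, -0.00273045,  0.21431134]), array([0.51783985, 0.06676061, 0.22477988]))
```

Request:
apply_moves(linear=[[-0.02,0,0],[-0.04,0,0],[-0.06,0,0],[-0.08,0,0],[-0.08,0,0]], delta_rot=[[0,0,0],[0,0,0],[0,0,0],[0,0,0],[0,0,0]])

```text
clock: 18.72
position: [0.5206, 0.0379, 0.2113]
tool_rot: [-3.141, 0.0, -0.001]
force: [0.1, -0.2, 0.1]
grip_width: -0.0001
finger_force: 0.0
```

Request:
apply_moves(linear=[[-0.01,0,0],[-0.02,0,0],[-0.02,0,0],[-0.02,0,0],[-0.02,0,0]], delta_rot=[[0,0,0],[0,0,0],[0,0,0],[0,0,0],[0,0,0]])

```text
clock: 19.13
position: [0.519, 0.0379, 0.2113]
tool_rot: [3.142, 0.0, -0.001]
force: [0.3, -0.7, -0.1]
grip_width: -0.0
finger_force: 0.0
```

Request:
apply_moves(linear=[[-0.01,0,0],[-0.02,0,0],[-0.02,0,0],[-0.02,0,0],[-0.02,0,0]], delta_rot=[[0,0,0],[0,0,0],[0,0,0],[0,0,0],[0,0,0]])

```text
clock: 19.55
position: [0.518, 0.0379, 0.2115]
tool_rot: [3.141, -0.002, -0.001]
force: [7.4, -1.0, -5.1]
grip_width: -0.0003
finger_force: 4.0
```

The force rose to 7 N at TCP x=0.518. That puts the handle at ≈0.500, the shut position. Backing off, then checking.

Request:
apply_moves(linear=[[0.03,0,0],[0.08,0,0],[0.15,0,0],[0.2,0,0],[0.2,0,0]], delta_rot=[[0,0,0],[0,0,0],[0,0,0],[0,0,0],[0,0,0]])

```text
clock: 19.97
position: [0.5381, 0.0378, 0.2112]
tool_rot: [3.141, -0.0, -0.001]
force: [-0.4, 0.2, 0.7]
grip_width: 0.0002
finger_force: 0.0
```

Request:
apply_moves(linear=[[0,0,-0.1],[0,0,-0.3],[0,0,-0.5],[0,0,-0.7],[0,0,-0.9]], delta_rot=[[0,0,0],[0,0,0],[0,0,0],[0,0,0],[0,0,0]])

```text
clock: 20.38
position: [0.5367, 0.0376, 0.303]
tool_rot: [3.142, 0.0, -0.001]
force: [0.5, 0.5, 0.1]
grip_width: -0.0
finger_force: 0.0
```

Request:
apply_moves(linear=[[0,0.2,-0.1],[0,0.4,-0.2],[0,0.6,-0.3],[0,0.8,-0.4],[0,1,-0.5]], delta_rot=[[0,0,0],[0,0,0],[0,0,0],[0,0,0],[0,0,0]])

```text
clock: 20.8
position: [0.5365, -0.0632, 0.3526]
tool_rot: [-3.141, -0.0, -0.001]
force: [-0.1, 0.1, 0.6]
grip_width: 0.0
finger_force: 0.0
```

Request:
apply_moves(linear=[[0,0.2,0],[0,0.4,0],[0,0.6,0],[0,0.8,0],[0,1,0]], delta_rot=[[0,0,0],[0,0,0],[0,0,0],[0,0,0],[0,0,0]])

```text
clock: 21.22
position: [0.5365, -0.1632, 0.3521]
tool_rot: [-3.141, -0.0, -0.001]
force: [-0.4, -1.6, -0.4]
grip_width: -0.0001
finger_force: 0.0
```

Request:
apply_moves(linear=[[0,0,0],[0,0,0],[0,0,0],[0,0,0],[0,0,0]], delta_rot=[[0,0,0],[0,0,0],[0,0,0],[0,0,0],[0,0,0]])

```text
clock: 21.63
position: [0.5371, -0.1612, 0.3514]
tool_rot: [-3.141, 0.0, 0.001]
force: [-0.1, 0.3, 0.3]
grip_width: -0.0002
finger_force: 0.0
```

```bash
python3 - <<'E'
from h import *
o=monitor.observe(); print(o['position'],o['force'])
for n in('top','scene'):
    T,w=cloud(n)
    if n=='scene': save('g6.png',cv2.resize(T[130:290,200:430],(800,556)))
    m=(w[...,2]>.214)&(w[...,2]<.226)&(w[...,0]>.46)&(w[...,0]<.56)&(abs(w[...,1]-.037)<.05);p=w[m];print(n,len(p),len(p) and (p.mean(0),p.min(0),p.max(0)))
    z=w[...,2]; m=(abs(z-.2)<.006)&(abs(w[...,1]-.037)<.105)&(w[...,0]<.6); print('front edge',np.percentile(w[m][:,0],[0.2,1]))
E
```

```text
[ 0.53705019 -0.16120736  0.35140938] [-0.07373971  0.28588059  0.27024226]
top 167 (array([0.49881745, 0.03788895, 0.22008419]), array([0.49276619, 0.00274939, 0.21402705]), array([0.50438802, 0.07185117, 0.2244022 ]))
front edge [0.485544   0.48902107]
scene 0 0
front edge [0.04986139 0.05924452]
```

View pics/g6.png

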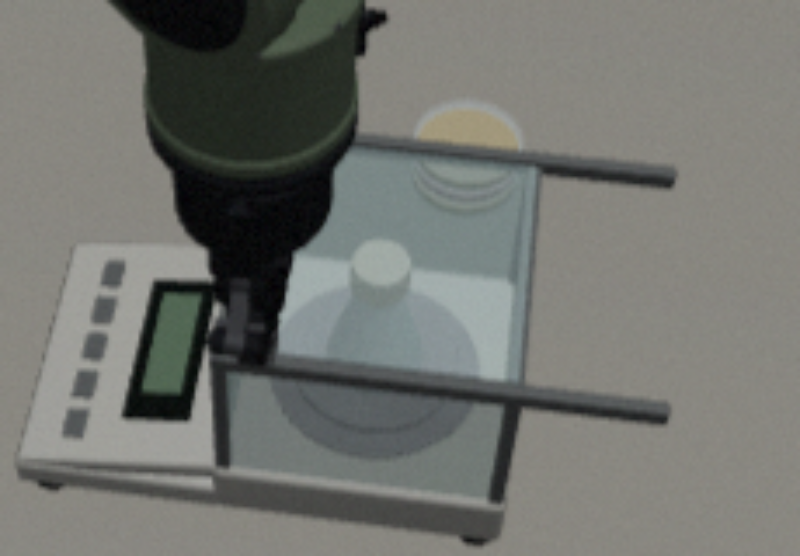

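Picture: the flask is upright on the pan (cap at 380,268) under the closed glass, and the arm is clear above. The top view puts the handle at x=0.499, its shut position. The rise to 7 N in the last push step also fits the end stop. Handing in.

```bash
python3 -c "
from workcell import workorder; print(workorder.job_done())"
```

```text
the job is handed in; nothing more can be done
None
```

I set the flask upright in the middle of the pan, released it, slid the shield's top door fully shut and handed the job in; the hand-in returned no verdict.

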